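Upend a cup of pumpkin chunks on the chopping board

ROBOT

A 7-joint arm with a two-finger parallel gripper is mounted at the origin on the work surface. World frame = base frame: x ahead of the robot, y to its left, z up, the work surface at z = 0. Lengths are in m, angles in rad, forces in N, time in s.
With the tool pointing down it reaches from about 0.425 to 0.875 m from the base axis. Payload 4.7 kg.
Tool frame: the origin (TCP) lies midway between the tips of the shut fingers; the grasp point (between the pads) lies 19 mm behind it; z points along the fingers, y is the line along which they close (so a half turn about z gives the same grasp; the last joint's range is limited). The gripper opens to 85 mm and grips with 20 to 120 N. Pads are 22 mm wide; open, the fingers measure 114 mm over their backs; the gripper's body (76 mm by 85 mm) begins 54 mm behind the grasp point. The pads swing forward as they close: fully open they stand 13 mm farther back than shut.
Start: joints at [1.318, 0.321, -0.07, 1.45, 0.023, 1.371, -0.057], TCP at [0.171, -0.627, 0.231] pointing down, gripper open.
Joint ranges: [-2.86, 2.86], [-0.3, 2.09], [-1.38, 1.24], [0.06, 2.45], [-1.56, 4.7], [0.09, 2.05], [-2.69, 2.69]. Speed limits (rad/s): [2.57, 2.57, 3.14, 3.14, 3.14, 3.14, 3.14].

INTERFACE

Orientations are given as a unit quaternion [x, y, z, w].
In Python, from workcell import env, read_camera, job_done gives the robot as it stands.
- The arm moves only by the tool play_rows, never from a script. Its argument "increments" is text: rows parted by semicolons, each of 5 numbers parted by spaces: the shift along the tool's x, y, z scaled (see below), then the turn about the tool's z scaled (see below), then the opening, from -1 (shut) to 1 (fully open). A call has exactly 5 rows; each row is the pose to reach, as a shift and turn from the pose commanded when the call began, along the tool's axes at that moment; what a row does not reach only later rows make up. The controller multiplies each number of a shift by 0.8 m and each number of a turn by 60 degrees. A row lasts 1/12 s, in which the tool goes at most 41.7 mm and 7.16 degrees, less where a joint would pass 70% of its speed; a pose out of reach is approached as far as the arm can. A call with a number of a shift or a turn outside -1 to 1 is refused whole. A call with a gripper value outside its range is refused whole. The fingers move at their own pace and stop on an object; the grip force is fixed at half the most. Time passes only in rows, so rows that repeat a pose let the fingers close, or fill a call up. It gives the time, the measured TCP pose, the force, the opening and the grip force at its end, in the units of the state.
- env.sense(): the state, without advancing time (a new reading comes with each control period).
- read_camera(name): name is "side" or "top" or "wrist"; returns a dict with "color" (384x512x3 uint8, red, green, blue), "fov_y" (degrees; the focal length in pixels is half the picture's height over the tangent of half this angle, whatever the lens; pixels are square), "cx", "cy" (the principal point, pixels), "extrinsics" (4x4, takes a point from camera to world coordinates); the wrist camera has in their place "hand_eye" (4x4, takes a point from camera to tool coordinates, whose origin is the TCP and whose axes are the flange's). Camera axes: x right, y up, looking along -z (the intrinsics and any distortion apply to the point x, -y, -z); pixel columns grow to the right and rows downward; lengths in m; the calibration is good to about 2 mm. The wrist camera is an equidistant fisheye: a pixel r from the principal point sees the ray r / f radians off the axis. A picture is of the moment at which its call begins: read the wrist's pose just before it. There is no depth.
- job_done(): hands the job in; it is judged then, once.
The state is a dict: "t": time; "joint_pos": joint angles; "qd": joint speeds; "joint_efforts": joint torques, N m; "tool_pos": TCP position; "ee_rot": TCP orientation; "contact_force": force on the tool from outside, world axes, zero at the start; "torque": the same for the moment, N m; "opening": opening from 0.0 (shut) to 1.0 (fully open); "grip_force": force on a finger pad.
Only numpy, scipy, OpenCV 4.12 (cv2) and the standard library are available. Lean on these libraries where they do the work, as an engineer would, in place of code of your own. Each camera call takes 0.05 s, during which the arm holds its last target. There are 200 camera calls.

TASK

Turn the steel cup of pumpkin chunks upside down so that it stands mouth-down near the middle of the green board with all four chunks trapped under it (you may lay it on its side on the way to take a new hold). Then lift the cup straight up, well clear of the chunks, so that they stay behind in one close heap, and stand the empty cup mouth-down on the blue draining mat. Leave everything else on the table where it is.

Things in the scene. Friction and masses are not known exactly. Their poses are not given: they have to be found in the camera images.
- cup_mid (a point): Centre (half-way up, on the axis) of a plain, slightly tapered round steel cup without a handle: outside 64 mm across at the bottom, 70 mm at the mouth, 100 mm tall, wall 3 mm, bottom 4 mm. Its z axis points along the cup's axis from the bottom to the open mouth: up at the start, when the cup stands upright on the table left or right of the green board. The mouth lies 50 mm along +z, the bottom 50 mm along -z.
- board_top (a point): Centre of the top face of the fixed green chopping board, 220 mm (its x) by 320 mm (its y), 12 mm thick, top face 12 mm above the table; z up.
- mat_top (a point): Centre of the top face of the fixed square blue draining mat, 170 by 170 mm, 6 mm thick, on the other side of the board from the cup; z up.
- chunk0: Firm orange-yellow pumpkin chunk, 16 x 16 x 15 mm block, 10 g; origin at its centre. It starts in the cup, one of four lying loosely on its bottom. Chunks slide slowly out of a lying cup once its mouth is tipped well down, can be caught under the rim, and can wedge in the cup: rocking or shaking it frees them.
- chunk1: Firm orange-yellow pumpkin chunk, 16 x 16 x 15 mm block, 10 g; origin at its centre. It starts in the cup, one of four lying loosely on its bottom. Chunks slide slowly out of a lying cup once its mouth is tipped well down, can be caught under the rim, and can wedge in the cup: rocking or shaking it frees them.
- chunk2: Firm orange-yellow pumpkin chunk, 16 x 16 x 15 mm block, 10 g; origin at its centre. It starts in the cup, one of four lying loosely on its bottom. Chunks slide slowly out of a lying cup once its mouth is tipped well down, can be caught under the rim, and can wedge in the cup: rocking or shaking it frees them.
- chunk3: Firm orange-yellow pumpkin chunk, 16 x 16 x 15 mm block, 10 g; origin at its centre. It starts in the cup, one of four lying loosely on its bottom. Chunks slide slowly out of a lying cup once its mouth is tipped well down, can be caught under the rim, and can wedge in the cup: rocking or shaking it frees them.
- tomato0: Bystander: large red tomato, 70 mm across, 56 mm tall; origin at its underside.
- tomato1: Bystander: red tomato, 66 mm across, 53 mm tall; origin at its underside.
- lime: Bystander: green lime, 52 mm across, 48 mm tall; origin at its underside.
- spoon: Bystander: wooden spoon, 220 mm long, lying near the board's robot-side edge; origin at its underside centre. Loose.
- sauce: Bystander: amber sauce bottle with red cap, 66 mm across, 150 mm tall; origin at its underside.
- pot: Bystander: steel pot with a tomato in it, 96 mm across, 90 mm tall (the tomato to 111 mm); origin at its underside.
- cup: The same steel cup; origin at the centre of its underside (bottom), z along its axis towards the mouth. Mass 0.11 to 0.19 kg.
Not all that is in view belongs to the job. What is meant by the part that bears mat_top is not pink or red, and is the larger of those in its own colour.

How it is judged:
By the outcome, as a careful person would: the job done as asked, in the order asked, and still so for the second after the job is handed in, with the robot touching nothing.
It also fails if it takes over 72 s, if anything falls off the work surface, if the arm or the gripper's body presses on something with over 40 N, if the wrist force passes 120 N, or if a joint passes its speed limit or range.

## Working session

There is one attempt and no reset: what is moved stays moved. The work goes in short steps, Python scripts to look and compute and a tool call to move; the robot and the scene stay as the last step left them, time stands still between calls to the robot, and variables do not carry over. Pictures are saved under pics/ and viewed, at most 10 in all, crops included, and the job is handed in when it is done.

Besides the shell and the picture viewer there is one more tool, called after "Emit:" by a JSON object that holds its "op" and its "data", one argument or row to a line. play_rows: Moves the arm, as the interface text tells. Its arguments: {"type":"object","properties":{"increments":{"type":"string"}},"required":["increments"]}

```bash
mkdir -p pics; cat > h.py <<'E'
import numpy as np, cv2
from scipy.spatial.transform import Rotation as R
from workcell import env, read_camera, job_done
def snap(n,f,crop=None,s=1):
    c=read_camera(n); im=c["color"][:,:,::-1]
    if crop: im=im[crop[1]:crop[3],crop[0]:crop[2]]
    cv2.imwrite("pics/"+f,cv2.resize(im,None,fx=s,fy=s,interpolation=cv2.INTER_CUBIC)); return c
def px(c,u,v,z):
    f=192/np.tan(np.radians(c["fov_y"]/2)); E=np.array(c["extrinsics"])
    d=E[:3,:3]@np.array([(u-c["cx"])/f,-(v-c["cy"])/f,-1]); o=E[:3,3]
    return (o+d*(z-o[2])/d[2]).round(4)
def proj(c,p):
    f=192/np.tan(np.radians(c["fov_y"]/2)); E=np.array(c["extrinsics"])
    q=E[:3,:3].T@(np.array(p)-E[:3,3]); return (c["cx"]+f*q[0]/-q[2], c["cy"]+f*q[1]/q[2])
E
python3 - <<'E'
from h import *
s=env.sense(); print(s); print(R.from_quat(s["ee_rot"]).as_matrix().round(3))
for n in("top","side"):
    c=snap(n,n+"0.png",s=1.5); print({k:v for k,v in c.items() if k!="color"})
E
```

```text
{'t': 0.0, 'joint_pos': array([ 1.3181252 ,  0.32184207, -0.07006814,  1.45166265,  0.02258257,
        1.37075531, -0.05690292]), 'qd': array([ 1.24199058e-03,  8.96506783e-04,  1.09348955e-03,  8.82387073e-05,
        7.17446522e-05,  4.59826519e-04, -1.97538807e-03]), 'joint_efforts': array([ 4.37070139e-04, -4.93580568e+01, -3.82158123e-01, -3.14337480e+01,
        1.30592688e-02,  1.14863209e-02,  4.42308419e-06]), 'tool_pos': array([ 0.17116468, -0.62652189,  0.23021715]), 'ee_rot': array([ 9.91116347e-01,  1.32994372e-01, -1.66290057e-04, -9.25590263e-04]), 'contact_force': array([-0.30121008, -0.1986619 ,  0.66860768]), 'torque': array([ 0.00382131,  0.01049892, -0.0083547 ]), 'grip_force': 0.0, 'opening': 1.0015907582585257}
[[ 0.965  0.264 -0.001]
 [ 0.264 -0.965  0.002]
 [-0.    -0.002 -1.   ]]
{'fov_y': 56.43451123511885, 'cx': 254.46921517534867, 'cy': 192.03227419806086, 'extrinsics': array([[-0.00685605,  0.99597443, -0.0893752 ,  0.40845033],
       [-0.99986349, -0.0054842 ,  0.01558584,  0.1787306 ],
       [ 0.01503295,  0.08946986,  0.99587607,  1.32224345],
       [ 0.        ,  0.        ,  0.        ,  1.        ]])}
{'fov_y': 51.87266373434184, 'cx': 257.6582486905603, 'cy': 194.92282215617416, 'extrinsics': array([[ 0.98763982,  0.11277927, -0.10885044,  0.38442354],
       [-0.15671443,  0.72318094, -0.67264397, -0.69774871],
       [ 0.00285827,  0.68138841,  0.73191643,  0.96619712],
       [ 0.        ,  0.        ,  0.        ,  1.        ]])}
```

View pics/top0.png

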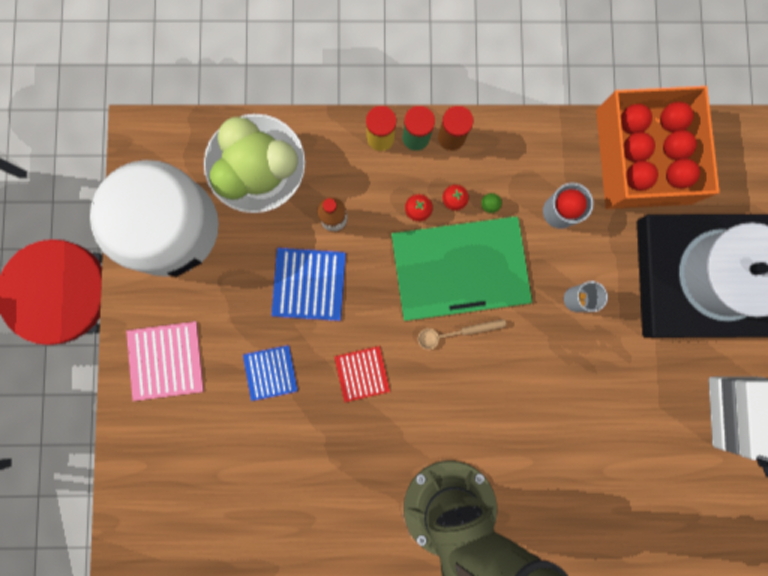

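View pics/side0.png

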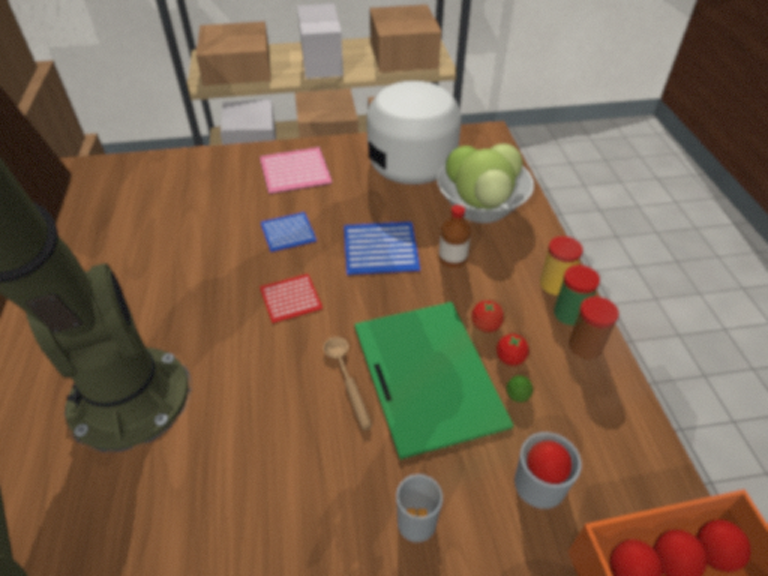

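The top view shows the cup's mouth at about (592,296), the board's corners at (391,234), (521,216), (533,302), (403,320), and the big blue mat at (309,284), all in 1.5x pixels. The side view agrees.

```bash
python3 - <<'E'
from h import *
c=snap("top","cup0.png",(350,170,450,230),6); s=snap("side","cupside0.png",(250,305,310,370),8)
p=lambda u,v,z:px(c,u/1.5,v/1.5,z)
print("cup mouth",p(592,296,.1))
print("side mouth",px(s,419/1.5,496/1.5,.1))
B=[p(*q,.012) for q in((391,234),(521,216),(533,302),(403,320))];print("board",B,np.mean(B,0))
M=[p(*q,.006) for q in((276,248),(346,250),(342,320),(272,317))];print("mat",M,np.mean(M,0))
print("pot",p(572,204,.09),"lime",p(491,203,.03),"tom1",p(456,197,.03),"tom0",p(419,208,.03),"spoon",p(429,339,.01),p(507,322,.01),"sauce",p(333,212,.1), p(333,225,0.0))
E
```

```text
cup mouth [ 0.4971 -0.3234  0.1   ]
side mouth [ 0.4959 -0.3253  0.1   ]
board [array([0.6602, 0.1343, 0.012 ]), array([ 0.7043, -0.19  ,  0.012 ]), array([ 0.4896, -0.2132,  0.012 ]), array([0.4475, 0.1068, 0.012 ])] [ 0.5754   -0.040525  0.012   ]
mat [array([0.6274, 0.4187, 0.006 ]), array([0.6216, 0.2459, 0.006 ]), array([0.4486, 0.2558, 0.006 ]), array([0.457 , 0.4267, 0.006 ])] [0.53865  0.336775 0.006   ]
pot [ 0.715  -0.2893  0.09  ] lime [ 0.733  -0.1118  0.03  ] tom1 [ 0.7483 -0.0258  0.03  ] tom0 [0.7211 0.0657 0.03  ] spoon [0.4009 0.0438 0.01  ] [ 0.441  -0.1482  0.01  ] sauce [0.6954 0.271  0.1   ] [0.6858 0.2786 0.    ]
```

View pics/cup0.png

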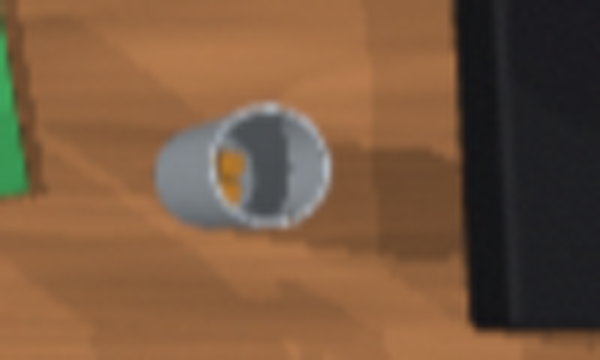

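The cup stands at (0.496,-0.324) with the chunks inside. The board's centre is about (0.575,-0.040), yawed about 7°, and the mat's centre is about (0.539,0.337). The tool can't tilt, so I plan to tip the gripped cup against the board's edge, then regrip.

Emit:
{"op": "play_rows", "data": {
  "increments": "0 0 -0.06 0 1;0.08 -0.04 -0.06 0 1;0.13 -0.07 -0.06 0 1;0.18 -0.095 -0.06 0 1;0.225 -0.12 -0.06 0 1"
}}

```text
t: 0.62
tool_pos: [0.2936, -0.5116, 0.2793]
ee_rot: [0.991, 0.133, 0.0, 0.0]
contact_force: [0.1, -0.8, 0.3]
opening: 1.002
grip_force: 0.0
```

Emit:
{"op": "play_rows", "data": {
  "increments": "0 0 0 -0.1 1;0 0 0 -0.22 1;0 0 0 -0.34 1;0 0 0 -0.46 1;0 0 0 -0.58 1"
}}

```text
t: 1.03
tool_pos: [0.2926, -0.5127, 0.2789]
ee_rot: [0.905, 0.425, -0.0, -0.0]
contact_force: [-0.0, 0.1, 0.3]
opening: 1.002
grip_force: 0.0
```

```bash
cat >> h.py <<'E'
def plan(pts,yaw=None):
    """world targets (x,y,z) -> rows' tool shifts /0.8; yaw = wanted world angle of tool y, deg"""
    s=env.sense(); M=R.from_quat(s["ee_rot"]).as_matrix(); a=np.degrees(np.arctan2(M[1,1],M[0,1]))
    print("t",round(s["t"],2),"tcp",s["tool_pos"].round(4),"yaw",round(a,2),"F",s["contact_force"].round(1),"op",round(s["opening"],3),"grip",round(s["grip_force"],1))
    for p in pts: print(((M.T@(np.array(p)-s["tool_pos"]))/.8).round(4))
    if yaw is not None: print("turn",round(-(yaw-a)/60,4))
E
python3 - <<'E'
from h import *
plan([(.496,-.324,.20)],7.2); print(env.sense()["joint_pos"].round(2))
E
```

```text
t 1.03 tcp [ 0.2926 -0.5127  0.2789] yaw -39.69 F [-0.   0.1  0.3] op 1.002 grip 0.0
[0.3439 0.0451 0.0986]
turn -0.7815
[ 1.19  0.18 -0.21  1.53  0.04  1.43  0.28]
```

Emit:
{"op": "play_rows", "data": {
  "increments": "0.045 0.005 0 -0.08 1;0.09 0.01 0 -0.16 1;0.13 0.018 0 -0.25 1;0.17 0.023 0 -0.33 1;0.2 0.026 0 -0.4 1"
}}

```text
t: 1.45
tool_pos: [0.4138, -0.4011, 0.279]
ee_rot: [0.797, 0.604, 0.001, -0.0]
contact_force: [1.3, -0.3, 0.2]
opening: 0.998
grip_force: 0.0
```

```bash
python3 - <<'E'
from h import *
plan([(.496,-.324,.20)],7.2)
E
```

```text
t 1.45 tcp [ 0.4138 -0.4011  0.279 ] yaw -15.67 F [ 1.3 -0.3  0.2] op 0.998 grip 0.0
[0.1205 0.0729 0.0989]
turn -0.3811
```

Emit:
{"op": "play_rows", "data": {
  "increments": "0.04 0.025 0 -0.08 1;0.08 0.05 0 -0.17 1;0.12 0.073 0 -0.26 1;0.12 0.073 0.03 -0.34 1;0.12 0.073 0.07 -0.381 1"
}}

```text
t: 1.87
tool_pos: [0.4984, -0.3253, 0.2256]
ee_rot: [0.66, 0.751, 0.001, 0.003]
contact_force: [0.7, -1.4, -0.7]
opening: 1.0
grip_force: 0.0
```

```bash
python3 - <<'E'
from h import *
s=env.sense();c=snap("wrist","w1.png",s=1.2)
plan([(.496,-.324,.15)],7.2)
M=R.from_quat(s["ee_rot"]).as_matrix();H=np.array(c["hand_eye"]);f=192/np.tan(np.radians(c["fov_y"]/2))
# predicted mouth centre pixel
q=H[:3,:3].T@(M.T@(np.array([.496,-.324,.1])-s["tool_pos"])-H[:3,3]); v=np.array([q[0],-q[1],-q[2]]);th=np.arctan2(np.hypot(v[0],v[1]),v[2]);r=f*th*v[:2]/np.hypot(v[0],v[1])
print(r+[c["cx"],c["cy"]],H.round(3),f)
E
```

```text
t 1.92 tcp [ 0.4928 -0.3248  0.2162] yaw 7.24 F [-3.1  1.1 -5.5] op 1.002 grip 0.0
[0.     0.0046 0.0827]
turn 0.0007
[257.71325321 179.98056602] [[ 0.     0.947  0.32   0.083]
 [ 1.    -0.     0.001 -0.   ]
 [ 0.001  0.32  -0.947 -0.142]
 [ 0.     0.     0.     1.   ]] 297.3186396354542
```

View pics/w1.png

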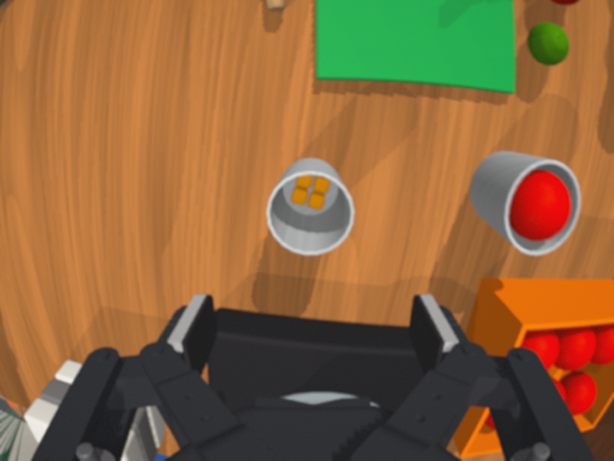

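Wrist view shows the cup mouth centred at about (310,213), within about 2 mm of my estimate. The four chunks are in its bottom, and the board's edge lies parallel to the fingers. Descending to grip high on the cup.

Emit:
{"op": "play_rows", "data": {
  "increments": "0.001 0.005 0 0 1;0.001 0.005 0.05 0 1;0.001 0.005 0.1 0 1;0.001 0.005 0.15 0 1;0.001 0.005 0.2 0 1"
}}

```text
t: 2.33
tool_pos: [0.4991, -0.3282, 0.0639]
ee_rot: [0.665, 0.747, -0.0, 0.002]
contact_force: [1.1, -1.1, 0.3]
opening: 1.0
grip_force: 0.0
```

Emit:
{"op": "play_rows", "data": {
  "increments": "0 0 0 0 1;0 0 0 0 0.5;0 0 0 0 0;0 0 0 0 -1;0 0 0 0 -1"
}}

```text
t: 2.75
tool_pos: [0.4998, -0.3277, 0.0661]
ee_rot: [0.664, 0.748, 0.0, 0.003]
contact_force: [-0.2, -0.3, -1.2]
opening: 0.803
grip_force: 67.7
```

Emit:
{"op": "play_rows", "data": {
  "increments": "0 0 0 0 -1;0 0 0 0 -1;0 0 0 0 -1;0 0 0 0 -1;0 0 -0.03 0 -1"
}}

```text
t: 3.17
tool_pos: [0.4955, -0.3252, 0.084]
ee_rot: [0.664, 0.748, -0.0, -0.003]
contact_force: [-1.2, 1.3, -1.9]
opening: 0.802
grip_force: 68.5
```

```bash
python3 - <<'E'
from h import *
plan([(.58,-.26,.085)],7.2)
E
```

```text
t 3.17 tcp [ 0.4955 -0.3252  0.084 ] yaw 6.79 F [-1.2  1.3 -1.9] op 0.802 grip 68.5
[ 0.0684  0.1145 -0.0015]
turn -0.0068
```

Emit:
{"op": "play_rows", "data": {
  "increments": "0.02 0.035 0 -0.003 -1;0.04 0.07 0 -0.007 -1;0.07 0.115 0 -0.007 -1;0.08 0.118 0.01 -0.007 -1;0.08 0.118 0.017 -0.007 -1"
}}

```text
t: 3.58
tool_pos: [0.5873, -0.2455, 0.0737]
ee_rot: [0.658, 0.753, 0.002, -0.0]
contact_force: [-0.3, 0.4, -1.8]
opening: 0.801
grip_force: 68.7
```

```bash
python3 - <<'E'
from h import *
plan([(.581,-.252,.068)],7.2)
snap("side","s2.png",(230,180,430,380),3)
E
```

```text
t 3.58 tcp [ 0.5873 -0.2455  0.0737] yaw 7.67 F [-0.3  0.4 -1.8] op 0.801 grip 68.7
[-0.007  -0.009   0.0071]
turn 0.0078
```

View pics/s2.png

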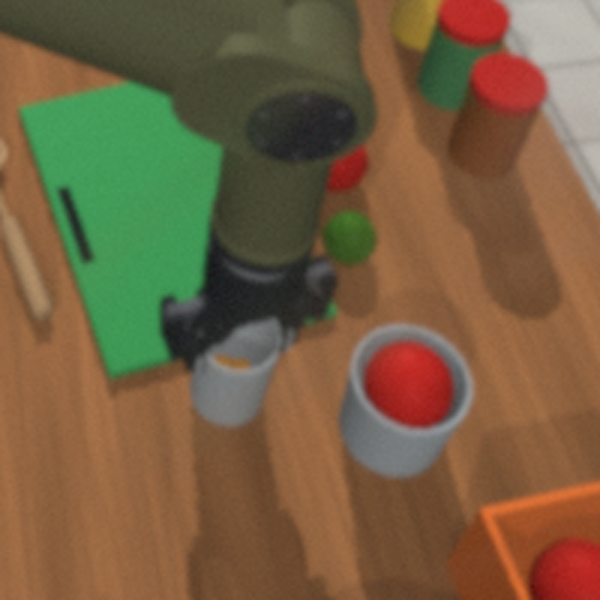

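Side view: the cup is held by its rim just in front of the board's near edge, with the chunks still inside. Lower it, make contact and tilt 30°.

Emit:
{"op": "play_rows", "data": {
  "increments": "0 0 0.005 0 -1;0.008 0 0.005 0 -1;0.012 0 0.005 0 -1;0.012 0 0.005 0 -1;0.012 0 0.005 0 -1"
}}

```text
t: 4.05
tool_pos: [0.5829, -0.2426, 0.0699]
ee_rot: [0.661, 0.75, -0.0, 0.0]
contact_force: [0.6, -0.0, -1.6]
opening: 0.803
grip_force: 68.7
```

Emit:
{"op": "play_rows", "data": {
  "increments": "0.009 0 -0.003 0 -1;0.018 0 -0.005 0 -1;0.027 0 -0.007 0 -1;0.041 0 -0.008 0 -1;0.054 0 -0.008 0 -1"
}}

```text
t: 4.47
tool_pos: [0.5777, -0.2027, 0.0777]
ee_rot: [0.662, 0.75, -0.002, 0.003]
contact_force: [-0.6, -6.5, 2.5]
opening: 0.802
grip_force: 67.9
```

```bash
python3 - <<'E'
from h import *
plan([])
snap("side","s3.png",(230,180,430,380),3)
E
```

```text
t 4.47 tcp [ 0.5777 -0.2027  0.0777] yaw 7.1 F [-0.6 -6.5  2.5] op 0.802 grip 67.9
```

View pics/s3.png

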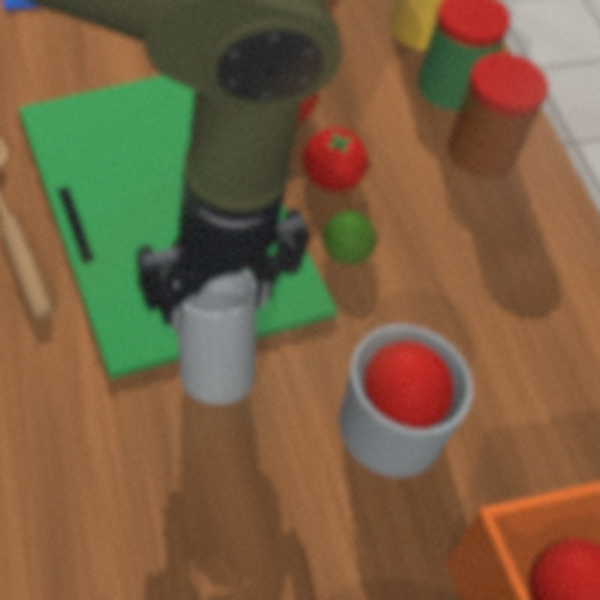

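Side view: the cup is leaning forward over the board edge, pivoting in the grip at about 6.5 N. Continue the arc to lying.

Emit:
{"op": "play_rows", "data": {
  "increments": "0.01 0 0 0 -1;0.02 0 0.002 0 -1;0.03 0 0.004 0 -1;0.042 0 0.009 0 -1;0.055 0 0.015 0 -1"
}}

```text
t: 4.93
tool_pos: [0.5731, -0.1578, 0.066]
ee_rot: [0.662, 0.75, -0.0, 0.003]
contact_force: [-1.3, -3.8, 3.8]
opening: 0.804
grip_force: 66.2
```

Emit:
{"op": "play_rows", "data": {
  "increments": "0.011 0 0.008 0 -1;0.022 0 0.017 0 -1;0.032 0 0.028 0 -1;0.038 0 0.038 0 -1;0.043 0 0.045 0 -1"
}}

```text
t: 5.35
tool_pos: [0.5682, -0.1198, 0.0288]
ee_rot: [0.661, 0.751, 0.001, 0.0]
contact_force: [-2.3, -0.2, 6.1]
opening: 0.793
grip_force: 65.7
```

```bash
python3 - <<'E'
from h import *
plan([])
snap("side","s4.png",(230,180,430,380),3)
E
```

```text
t 5.35 tcp [ 0.5682 -0.1198  0.0288] yaw 7.28 F [-2.3 -0.2  6.1] op 0.793 grip 65.7
```

View pics/s4.png

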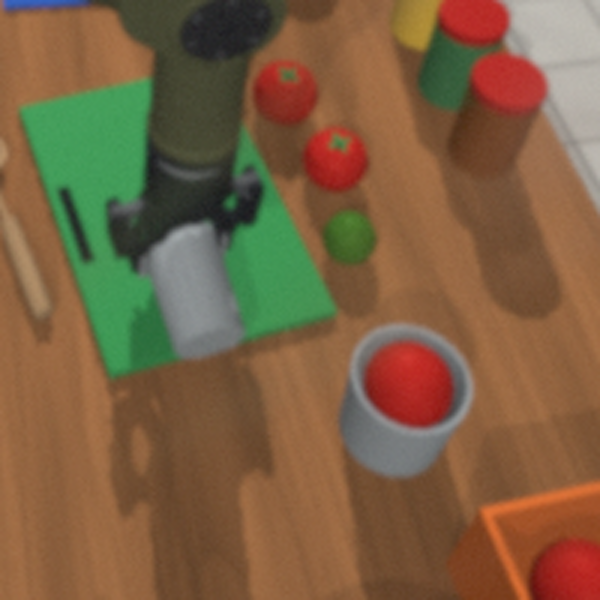

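Emit:
{"op": "play_rows", "data": {
  "increments": "0 0 0.004 0 -1;0.001 0 0.008 0 -1;0.001 0 0.012 0 -1;0.001 0 0.012 0 -1;0.001 0 0.012 0 -1"
}}

```text
t: 5.82
tool_pos: [0.5684, -0.1178, 0.0202]
ee_rot: [0.661, 0.751, 0.001, -0.0]
contact_force: [-3.9, 5.1, 10.4]
opening: 0.796
grip_force: 64.4
```

```bash
python3 - <<'E'
from h import *
plan([])
E
```

```text
t 5.82 tcp [ 0.5684 -0.1178  0.0202] yaw 7.29 F [-3.9  5.1 10.4] op 0.796 grip 64.4
```

Emit:
{"op": "play_rows", "data": {
  "increments": "0 0 0 0 0.63;0 0 0 0 0.7;0 0 0 0 0.8;0 0 0 0 1;0 0 0 0 1"
}}

```text
t: 6.23
tool_pos: [0.5674, -0.1211, 0.018]
ee_rot: [0.661, 0.75, -0.0, -0.0]
contact_force: [-0.3, -0.7, 0.2]
opening: 0.997
grip_force: 0.0
```

Emit:
{"op": "play_rows", "data": {
  "increments": "0 0 0 0 1;-0.02 0 0 0 1;-0.04 0 0 0 1;-0.06 0 0 0 1;-0.075 0 0 0 1"
}}

```text
t: 6.65
tool_pos: [0.575, -0.1821, 0.0181]
ee_rot: [0.662, 0.75, -0.0, 0.0]
contact_force: [-0.5, -0.2, -0.4]
opening: 1.0
grip_force: 0.0
```

```bash
python3 - <<'E'
from h import *
plan([])
snap("side","s5.png",(270,190,370,340),4)
E
```

```text
t 6.65 tcp [ 0.575  -0.1821  0.0181] yaw 7.15 F [-0.5 -0.2 -0.4] op 1.0 grip 0.0
```

View pics/s5.png

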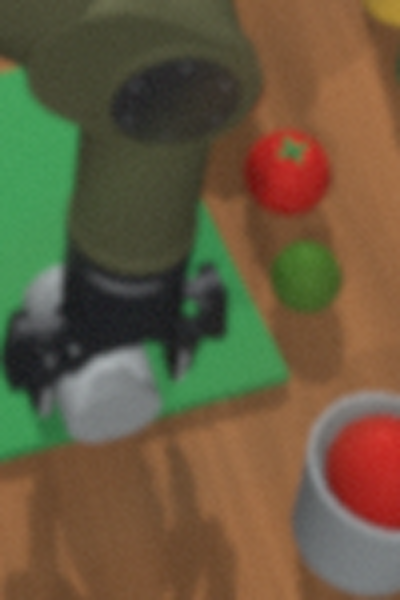

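Side view: the cup lies on the board with its bottom face at about crop (108,405), slightly over the edge, and the open fingers straddle it near the bottom.

```bash
python3 - <<'E'
from h import *
c=read_camera("side"); b=px(c,270+108/4,190+405/4,.046); print(b)
d=np.array([-.125,.992,0]); p=env.sense()["tool_pos"]; print("pad ahead of bottom",(p-b)@d)
E
```

```text
[ 0.5686 -0.2052  0.046 ]
pad ahead of bottom 0.02075504567548348
```

Emit:
{"op": "play_rows", "data": {
  "increments": "0 0 0 0 0.6;0 0 0 0 0;0 0 0 0 -1;0 0 0 0 -1;0 0 0 0 -1"
}}

```text
t: 7.17
tool_pos: [0.5753, -0.1792, 0.0185]
ee_rot: [0.661, 0.751, 0.0, -0.0]
contact_force: [-1.0, 0.3, 1.9]
opening: 0.749
grip_force: 65.9
```

Emit:
{"op": "play_rows", "data": {
  "increments": "0 0 -0.02 0 -1;-0.02 0 -0.04 0 -1;-0.06 -0.005 -0.05 0 -1;-0.1 -0.01 -0.05 0 -1;-0.14 -0.015 -0.05 0 -1"
}}

```text
t: 7.58
tool_pos: [0.5778, -0.2934, 0.0588]
ee_rot: [0.66, 0.751, 0.0, 0.001]
contact_force: [1.0, -0.9, -1.9]
opening: 0.752
grip_force: 66.5
```

```bash
python3 - <<'E'
from h import *
plan([(.580,-.302,.016)],7.2)
snap("side","s6.png",(240,190,400,370),4)
E
```

```text
t 7.58 tcp [ 0.5778 -0.2934  0.0588] yaw 7.33 F [ 1.  -0.9 -1.9] op 0.752 grip 66.5
[-0.011   0.0012  0.0535]
turn 0.0022
```

View pics/s6.png

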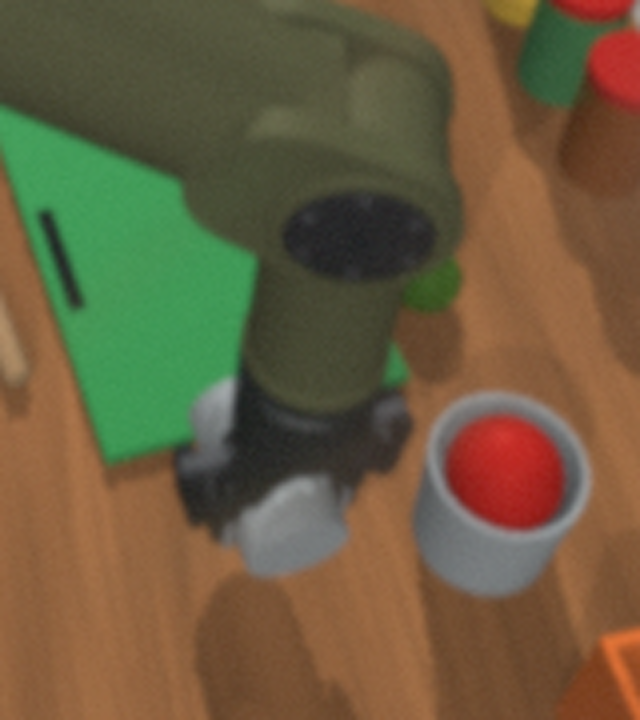

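Side view: the cup is held level by its bottom end, behind the board edge and clear of the pot. Now lower it so the low rim faces the board's side wall, then push.

Emit:
{"op": "play_rows", "data": {
  "increments": "-0.008 0 0 0 -1;-0.008 0 0.025 0 -1;-0.008 0 0.045 0 -1;-0.008 0 0.057 0 -1;-0.008 0 0.057 0 -1"
}}

```text
t: 8.05
tool_pos: [0.5762, -0.2969, 0.0095]
ee_rot: [0.661, 0.751, -0.0, -0.003]
contact_force: [-1.0, 1.0, -2.2]
opening: 0.749
grip_force: 66.5
```

Emit:
{"op": "play_rows", "data": {
  "increments": "0.007 0 0 0 -1;0.015 0 0 0 -1;0.022 0 0 0 -1;0.03 0 0 0 -1;0.03 0 0 0 -1"
}}

```text
t: 8.47
tool_pos: [0.5758, -0.273, 0.0135]
ee_rot: [0.66, 0.751, 0.001, 0.0]
contact_force: [-0.3, -0.1, -1.3]
opening: 0.746
grip_force: 66.5
```

```bash
python3 - <<'E'
from h import *
plan([])
E
```

```text
t 8.47 tcp [ 0.5758 -0.273   0.0135] yaw 7.37 F [-0.3 -0.1 -1.3] op 0.746 grip 66.5
```

Emit:
{"op": "play_rows", "data": {
  "increments": "0.002 0 0 0 -1;0.004 0 0 0 -1;0.006 0 0 0 -1;0.008 0 0 0 -1;0.01 0 0 0 -1"
}}

```text
t: 8.88
tool_pos: [0.5744, -0.2707, 0.0134]
ee_rot: [0.662, 0.75, -0.001, 0.002]
contact_force: [0.4, -7.2, -1.0]
opening: 0.749
grip_force: 66.7
```

```bash
python3 - <<'E'
from h import *
plan([])
c=read_camera("side"); E=np.array(c["extrinsics"])
s=env.sense(); p=s["tool_pos"]; d=np.array([-.124,.992,0])
for a,h in((0,0),(80,0),(80,-35),(80,35),(-20,32),(-20,-32)): print(a,h,np.round(proj(c,p+np.array([0,0,.027])+d*a/1000+np.array([0,0,h/1000])),1))
im=c["color"].astype(int); print("edge col scan")
for u in (280,284,288,292):
    print(u,[tuple(im[v,u]) for v in range(255,300,4)])
E
```

```text
t 8.88 tcp [ 0.5744 -0.2707  0.0134] yaw 7.14 F [ 0.4 -7.2 -1. ] op 0.749 grip 66.7
0 0 [304.9 315.4]
80 0 [294.1 287.9]
80 -35 [293.2 294.5]
80 35 [295.  280.9]
-20 32 [309.1 316.8]
-20 -32 [306.6 328.3]
edge col scan
280 [(np.int64(69), np.int64(150), np.int64(86)), (np.int64(66), np.int64(152), np.int64(86)), (np.int64(64), np.int64(153), np.int64(86)), (np.int64(67), np.int64(156), np.int64(89)), (np.int64(61), np.int64(151), np.int64(84)), (np.int64(64), np.int64(153), np.int64(86)), (np.int64(63), np.int64(154), np.int64(87)), (np.int64(62), np.int64(152), np.int64(85)), (np.int64(63), np.int64(152), np.int64(85)), (np.int64(65), np.int64(154), np.int64(87)), (np.int64(60), np.int64(152), np.int64(86)), (np.int64(62), np.int64(146), np.int64(83))]
284 [(np.int64(67), np.int64(152), np.int64(86)), (np.int64(65), np.int64(153), np.int64(87)), (np.int64(65), np.int64(155), np.int64(88)), (np.int64(63), np.int64(155), np.int64(87)), (np.int64(64), np.int64(153), np.int64(87)), (np.int64(60), np.int64(150), np.int64(84)), (np.int64(63), np.int64(152), np.int64(85)), (np.int64(62), n
[... 610 characters left out ...]
int64(93)), (np.int64(143), np.int64(150), np.int64(150)), (np.int64(123), np.int64(127), np.int64(128)), (np.int64(110), np.int64(113), np.int64(114))]
292 [(np.int64(67), np.int64(102), np.int64(63)), (np.int64(61), np.int64(151), np.int64(85)), (np.int64(63), np.int64(154), np.int64(87)), (np.int64(63), np.int64(153), np.int64(86)), (np.int64(64), np.int64(154), np.int64(88)), (np.int64(61), np.int64(150), np.int64(83)), (np.int64(60), np.int64(150), np.int64(84)), (np.int64(63), np.int64(144), np.int64(84)), (np.int64(120), np.int64(142), np.int64(128)), (np.int64(128), np.int64(131), np.int64(133)), (np.int64(95), np.int64(98), np.int64(100)), (np.int64(68), np.int64(70), np.int64(70))]
```

Contact with the wall (7 N), but at about 70 mm ahead of the pads, so the bottom sticks out about 30 mm. That is tight against the palm when it rotates. I'll set the cup down and regrip 9 mm farther back.

Emit:
{"op": "play_rows", "data": {
  "increments": "-0.012 0 0 0 -1;-0.012 0 0.006 0 -1;-0.012 0 0.011 0 -1;-0.012 0 0.011 0 -1;-0.012 0 0.011 0 0.6"
}}

```text
t: 9.35
tool_pos: [0.5759, -0.2778, 0.005]
ee_rot: [0.662, 0.75, 0.0, 0.001]
contact_force: [0.5, -0.1, 0.5]
opening: 0.804
grip_force: 0.0
```

Emit:
{"op": "play_rows", "data": {
  "increments": "0 0 0 0 0.75;0 0 0 0 0.85;-0.006 0 0 0 0.85;-0.012 0 0 0 0.85;-0.012 0 0 0 0.85"
}}

```text
t: 9.77
tool_pos: [0.5762, -0.2883, 0.0034]
ee_rot: [0.662, 0.75, -0.0, 0.0]
contact_force: [0.7, -0.2, -0.6]
opening: 0.923
grip_force: 0.0
```

Emit:
{"op": "play_rows", "data": {
  "increments": "0 0 0 0 0.3;0 0 0 0 -1;0 0 0 0 -1;0 0 0 0 -1;0 0 0 0 -1"
}}

```text
t: 10.18
tool_pos: [0.5766, -0.287, 0.004]
ee_rot: [0.661, 0.75, -0.0, 0.0]
contact_force: [-0.0, -1.5, 0.2]
opening: 0.743
grip_force: 65.7
```

Emit:
{"op": "play_rows", "data": {
  "increments": "0 0 -0.004 0 -1;0 0 -0.007 0 -1;0.008 0 -0.007 0 -1;0.014 0 -0.007 0 -1;0.014 0 -0.007 0 -1"
}}

```text
t: 10.6
tool_pos: [0.5755, -0.2787, 0.0105]
ee_rot: [0.661, 0.75, -0.002, 0.003]
contact_force: [1.0, -7.4, -0.5]
opening: 0.742
grip_force: 66.0
```

Contact again, about 76 mm ahead of the pads. Now rotate the mouth down against the wall in steps.

Emit:
{"op": "play_rows", "data": {
  "increments": "0.004 0 -0.001 0 -1;0.007 0 -0.004 0 -1;0.01 0 -0.008 0 -1;0.013 0 -0.012 0 -1;0.013 0 -0.012 0 -1"
}}

```text
t: 11.02
tool_pos: [0.5752, -0.2728, 0.0214]
ee_rot: [0.662, 0.749, -0.002, 0.006]
contact_force: [3.6, -13.3, -0.9]
opening: 0.739
grip_force: 66.8
```

```bash
cat >> h.py <<'E'
def orange(n="side"):
    c=read_camera(n); h=cv2.cvtColor(c["color"],cv2.COLOR_RGB2HSV); m=cv2.inRange(h,(14,150,120),(26,255,255))
    k,l,st,ce=cv2.connectedComponentsWithStats(m); print([(st[i,4],ce[i].round(1).tolist()) for i in range(1,k) if st[i,4]>6]); return c
E
python3 - <<'E'
from h import *
plan([])
c=orange(); s=env.sense(); p=s["tool_pos"]+[0,0,.027]; d=np.array([-.124,.992,0])
# silhouette: saturation map -> cup bottom upper edge for tilt check
for th in(0,10,20):
    t=np.radians(th); ax=d*np.cos(t)-np.array([0,0,1])*np.sin(t); up=d*np.sin(t)+np.array([0,0,1])*np.cos(t)
    print(th,[np.round(proj(c,p+ax*a/1e3+up*h/1e3),1) for a,h in((-24,32),(-24,-32),(76,35))])
cv2.imwrite("pics/t.png",c["color"][:,:,::-1])
im=cv2.cvtColor(c["color"],cv2.COLOR_RGB2HSV)
for u in(300,304,308):print(u,[(v,int(im[v,u,1])) for v in range(312,346,3)])
E
```

```text
t 11.02 tcp [ 0.5752 -0.2728  0.0214] yaw 7.07 F [  3.6 -13.3  -0.9] op 0.739 grip 66.8
[(np.int32(343), [368.8, 182.7])]
0 [array([310.6, 317.6]), array([308. , 329.2]), array([296.3, 281.3])]
10 [array([309.9, 314.6]), array([309. , 330.3]), array([295.3, 282.5])]
20 [array([309. , 311.7]), array([309.8, 331. ]), array([294.6, 284.5])]
300 [(312, 33), (315, 3), (318, 2), (321, 6), (324, 4), (327, 6), (330, 56), (333, 141), (336, 146), (339, 143), (342, 146), (345, 147)]
304 [(312, 5), (315, 4), (318, 4), (321, 4), (324, 2), (327, 6), (330, 38), (333, 139), (336, 140), (339, 143), (342, 143), (345, 147)]
308 [(312, 4), (315, 4), (318, 4), (321, 2), (324, 4), (327, 6), (330, 72), (333, 143), (336, 143), (339, 145), (342, 144), (345, 143)]
```

Emit:
{"op": "play_rows", "data": {
  "increments": "0.005 0 -0.006 0 -1;0.01 0 -0.011 0 -1;0.015 0 -0.016 0 -1;0.021 0 -0.021 0 -1;0.027 0 -0.026 0 -1"
}}

```text
t: 11.48
tool_pos: [0.573, -0.2536, 0.0431]
ee_rot: [0.663, 0.749, -0.003, 0.008]
contact_force: [3.1, -15.7, 3.5]
opening: 0.744
grip_force: 72.5
```

```bash
python3 - <<'E'
from h import *
plan([])
c=orange(); s=env.sense(); p=s["tool_pos"]+[0,0,.027]; d=np.array([-.124,.992,0])
for th in(10,20,30,40):
    t=np.radians(th); ax=d*np.cos(t)-np.array([0,0,1])*np.sin(t); up=d*np.sin(t)+np.array([0,0,1])*np.cos(t)
    print(th,[np.round(proj(c,p+ax*a/1e3+up*h/1e3),1) for a,h in((-24,32),(-24,-32),(76,35))])
im=cv2.cvtColor(c["color"],cv2.COLOR_RGB2HSV)
for u in(300,304,308):print(u,[(v,int(im[v,u,1])) for v in range(290,340,2) if 20<im[v,u,1]<120])
E
```

```text
t 11.48 tcp [ 0.573  -0.2536  0.0431] yaw 6.96 F [  3.1 -15.7   3.5] op 0.744 grip 72.5
[(np.int32(342), [368.8, 182.6])]
10 [array([307.8, 302.3]), array([307. , 318.6]), array([293.3, 271. ])]
20 [array([306.9, 299.4]), array([307.8, 319.2]), array([292.6, 273.2])]
30 [array([306. , 296.6]), array([308.6, 319.3]), array([292.3, 276.2])]
40 [array([304.9, 294. ]), array([309.2, 318.8]), array([292.2, 279.9])]
300 [(290, 23), (320, 61)]
304 [(290, 23), (292, 24), (320, 35)]
308 [(320, 47)]
```

Emit:
{"op": "play_rows", "data": {
  "increments": "0.004 0 -0.003 0 -1;0.008 0 -0.006 0 -1;0.014 0 -0.01 0 -1;0.02 0 -0.013 0 -1;0.027 0 -0.016 0 -1"
}}

```text
t: 11.95
tool_pos: [0.5704, -0.2313, 0.0561]
ee_rot: [0.663, 0.749, -0.003, 0.007]
contact_force: [1.9, -14.2, 4.6]
opening: 0.742
grip_force: 77.8
```

```bash
python3 - <<'E'
from h import *
plan([])
c=orange(); 
E
```

```text
t 11.95 tcp [ 0.5704 -0.2313  0.0561] yaw 6.98 F [  1.9 -14.2   4.6] op 0.742 grip 77.8
[(np.int32(339), [368.9, 182.5])]
```

Emit:
{"op": "play_rows", "data": {
  "increments": "0.008 0 -0.002 0 -1;0.017 0 -0.004 0 -1;0.026 0 -0.005 0 -1;0.036 0 -0.006 0 -1;0.036 0 -0.006 0 -1"
}}

```text
t: 12.42
tool_pos: [0.5667, -0.1987, 0.0617]
ee_rot: [0.662, 0.75, -0.002, 0.005]
contact_force: [-1.7, -8.0, 13.7]
opening: 0.746
grip_force: 82.6
```

```bash
python3 - <<'E'
from h import *
plan([])
c=orange(); c=orange("top")
E
```

```text
t 12.42 tcp [ 0.5667 -0.1987  0.0617] yaw 7.15 F [-1.7 -8.  13.7] op 0.746 grip 82.6
[(np.int32(343), [368.8, 182.7])]
[(np.int32(169), [252.5, 93.3])]
```

Emit:
{"op": "play_rows", "data": {
  "increments": "0 0 -0.004 0 -1;0.003 0 -0.0075 0 -1;0.01 0 -0.0075 0 -1;0.02 0 -0.0075 0 -1;0.03 0 -0.0075 0 -1"
}}

```text
t: 12.93
tool_pos: [0.5621, -0.1694, 0.0639]
ee_rot: [0.661, 0.75, -0.0, 0.001]
contact_force: [0.2, -2.5, 3.4]
opening: 0.746
grip_force: 81.3
```

```bash
python3 - <<'E'
from h import *
plan([])
c=orange("side"); c=orange("wrist")
E
```

```text
t 12.93 tcp [ 0.5621 -0.1694  0.0639] yaw 7.24 F [ 0.2 -2.5  3.4] op 0.746 grip 81.3
[(np.int32(354), [368.6, 182.8])]
[(np.int32(43279), [66.6, 177.3]), (np.int32(262), [100.5, 10.2]), (np.int32(195), [508.0, 19.1]), (np.int32(1767), [454.6, 110.5]), (np.int32(262), [507.7, 143.8]), (np.int32(11594), [461.3, 277.4]), (np.int32(1246), [139.8, 359.1])]
```

Emit:
{"op": "play_rows", "data": {
  "increments": "0.005 0 0 0 -1;0.01 0 0.002 0 -1;0.015 0 0.004 0 -1;0.02 0 0.006 0 -1;0.02 0 0.008 0 -1"
}}

```text
t: 13.45
tool_pos: [0.561, -0.1568, 0.0619]
ee_rot: [0.662, 0.75, -0.002, 0.003]
contact_force: [-8.6, -2.5, 36.9]
opening: 0.744
grip_force: 86.5
```

```bash
python3 - <<'E'
from h import *
s=env.sense(); plan([]); print(s["torque"].round(2))
c=read_camera("side"); im=c["color"]; cv2.imwrite("pics/t.png",im[:,:,::-1]); h=cv2.cvtColor(im,cv2.COLOR_RGB2HSV)
# green-ness mask rows around cup for tilt: print row extents of non-green run
for v in range(232,300,4):
    g=(h[v,:,0]>45)&(h[v,:,0]<80)&(h[v,:,1]>100); print(v,"".join("g" if g[u] else ("o" if (14<=h[v,u,0]<=26 and h[v,u,1]>150) else ("." if h[v,u,1]<60 else "#")) for u in range(250,345)))
E
```

```text
t 13.45 tcp [ 0.561  -0.1568  0.0619] yaw 7.15 F [-8.6 -2.5 36.9] op 0.744 grip 86.5
[-1.07  2.33 -0.11]
232 gggggggggggggggggggggggggggggg#.##############################ggggg############################
236 gggggggggggggggggggggggggggggg.........################.....ggggggggg##########################
240 gggggggggggggggggggggggggggggg.............................gggggg##gggg########################
244 g##gggggggggggggggggggggggggg##.....................................#gggg######################
248 gg##gggggggggggggggggggggggg##............................##.........gggggg####################
252 ggg#.ggggggggggg#..#####........#......................#ggggg.......ggggggggg################gg
256 ggggg.#ggggggggg#..............................................#..#gggggggggggg###########ggggg
260 #ggggg##ggggggggg#......###................................#ggggggggggggggggggggg#########ggggg
264 ##ggggg#.#gggggggg#.......................................ggggggggggggggggggggggggg#########ggg
268 ####ggggggggggggggg#.....................................gggggggggggggggggggggggggggg##########
272 #####gggggggggggggggggggg#...........................#ggggggggggggggggggggggggggggggggg########
276 #######gggggggggggggggggg#.........................gggggggggggggggggggggggggggggggggggggg######
280 ########gggggggggggggggggg......................#gggggggggggggggggggggggggggggggggggggggggg####
284 #########ggggggggggggggggggg#.................#ggggggggggggggggggggggggggggggggggggggggggggg###
288 ###########gggggggggggggggggggggggggg#ggggggggggggggggggggggggggggggggggggggggggg##############
292 ############ggggggggggggggggggggggggggggggggggggggggggggggggggggggg############################
296 #############ggggggggggggggggggggggggggggggggggggggg###########################################
```

Emit:
{"op": "play_rows", "data": {
  "increments": "0 0 -0.002 0 -1;0 0 -0.004 0 -1;0 0 -0.004 0 -1;0 0 -0.004 0 -1;0 0 -0.004 0 -1"
}}

```text
t: 13.92
tool_pos: [0.5609, -0.1554, 0.0623]
ee_rot: [0.661, 0.75, -0.0, 0.002]
contact_force: [-1.4, -3.3, 12.7]
opening: 0.748
grip_force: 83.7
```

```bash
python3 - <<'E'
from h import *
s=env.sense(); plan([])
c=read_camera("side"); im=c["color"]; h=cv2.cvtColor(im,cv2.COLOR_RGB2HSV)
m=((h[...,1]<70)).astype(np.uint8)
for v in range(256,290,4):
    r=np.flatnonzero(m[v,262:322])+262; print(v,r.min() if len(r) else 0,r.max() if len(r) else 0)
p=s["tool_pos"]+[0,0,.0285]; d=np.array([-.124,.992,0]);l=np.array([.992,.124,0])
for th in(65,75,90):
    t=np.radians(th); ax=d*np.cos(t)-np.array([0,0,1])*np.sin(t); up=d*np.sin(t)+np.array([0,0,1])*np.cos(t)
    P=np.array([proj(c,p+ax*a+up*r*np.cos(q)+l*r*np.sin(q)) for a,r in((.076,.035),(-.024,.032),(.026,.0335)) for q in np.linspace(0,6.283,60)])
    hull=cv2.convexHull(P.astype(np.float32)); M=np.zeros((384,512),np.uint8); cv2.fillConvexPoly(M,hull.astype(np.int32),1)
    print(th,[(v,np.flatnonzero(M[v]).min(),np.flatnonzero(M[v]).max()) for v in range(256,290,4) if M[v].any()])
E
```

```text
t 13.92 tcp [ 0.5609 -0.1554  0.0623] yaw 7.19 F [-1.4 -3.3 12.7] op 0.748 grip 83.7
256 267 315
260 268 307
264 268 307
268 270 305
272 275 302
276 275 299
280 276 297
284 279 294
288 0 0
65 [(256, np.int64(282), np.int64(301)), (260, np.int64(277), np.int64(304)), (264, np.int64(274), np.int64(305)), (268, np.int64(273), np.int64(304)), (272, np.int64(273), np.int64(303)), (276, np.int64(274), np.int64(298)), (280, np.int64(278), np.int64(293))]
75 [(256, np.int64(281), np.int64(302)), (260, np.int64(279), np.int64(304)), (264, np.int64(277), np.int64(304)), (268, np.int64(275), np.int64(304)), (272, np.int64(274), np.int64(302)), (276, np.int64(274), np.int64(300)), (280, np.int64(276), np.int64(298)), (284, np.int64(279), np.int64(295))]
90 [(256, np.int64(280), np.int64(302)), (260, np.int64(279), np.int64(304)), (264, np.int64(278), np.int64(304)), (268, np.int64(278), np.int64(303)), (272, np.int64(277), np.int64(303)), (276, np.int64(276), np.int64(303)), (280, np.int64(276), np.int64(302)), (284, np.int64(277), np.int64(301)), (288, np.int64(280), np.int64(299))]
```

Emit:
{"op": "play_rows", "data": {
  "increments": "0.01 0.001 0.001 0 -1;0.02 0.003 0.002 0 -1;0.03 0.006 0.003 0 -1;0.04 0.009 0.004 0 -1;0.05 0.012 0.005 0 -1"
}}

```text
t: 14.38
tool_pos: [0.565, -0.1167, 0.0581]
ee_rot: [0.662, 0.75, -0.002, 0.003]
contact_force: [-0.9, -6.0, 12.2]
opening: 0.741
grip_force: 84.8
```

```bash
cat >> h.py <<'E'
def tilt(a=.076):
    s=env.sense(); plan([]); c=orange("side"); im=c["color"]; h=cv2.cvtColor(im,cv2.COLOR_RGB2HSV); g=((h[...,0]>45)&(h[...,0]<80)&(h[...,1]>100))
    p=s["tool_pos"]+[0,0,.0285]; d=np.array([-.124,.992,0]);l=np.array([.992,.124,0]); v0=int(proj(c,p)[1]); out=[]
    for th in(65,70,75,80,85,90,95):
        t=np.radians(th); ax=d*np.cos(t)-np.array([0,0,1])*np.sin(t); up=d*np.sin(t)+np.array([0,0,1])*np.cos(t)
        P=np.array([proj(c,p+ax*A+up*r*np.cos(q)+l*r*np.sin(q)) for A,r in((a,.035),(a-.1,.032)) for q in np.linspace(0,6.283,60)])
        M=np.zeros((384,512),np.uint8); cv2.fillConvexPoly(M,cv2.convexHull(P.astype(np.float32)).astype(np.int32),1); M[:v0+12]=0; g2=g.copy(); 
        lo=v0+12; W=np.zeros_like(M); u0=int(proj(c,p)[0]); W[lo:lo+45,u0-30:u0+30]=1
        out.append((th,int((W*(M!=(~g))).sum())))
    print(out)
E
python3 -c "
from h import *
tilt()"
```

```text
t 14.38 tcp [ 0.565  -0.1167  0.0581] yaw 7.12 F [-0.9 -6.  12.2] op 0.741 grip 84.8
[(np.int32(353), [368.7, 182.8])]
[(65, 958), (70, 911), (75, 867), (80, 815), (85, 775), (90, 788), (95, 842)]
```

Emit:
{"op": "play_rows", "data": {
  "increments": "0.01 0.002 0 0 -1;0.02 0.005 0.001 0 -1;0.03 0.008 0.001 0 -1;0.04 0.011 0.001 0 -1;0.05 0.013 0.001 0 -1"
}}

```text
t: 14.85
tool_pos: [0.5709, -0.0756, 0.0573]
ee_rot: [0.662, 0.75, -0.001, 0.003]
contact_force: [-0.1, -6.9, 10.9]
opening: 0.744
grip_force: 84.7
```

Emit:
{"op": "play_rows", "data": {
  "increments": "0.01 0.002 0 0 -1;0.02 0.005 0 0 -1;0.03 0.008 0 0 -1;0.04 0.01 0 0 -1;0.045 0.01 0.002 0 -1"
}}

```text
t: 15.27
tool_pos: [0.5747, -0.0377, 0.0562]
ee_rot: [0.661, 0.75, -0.001, 0.003]
contact_force: [-1.4, -6.6, 15.1]
opening: 0.747
grip_force: 85.1
```

```bash
python3 -c "
from h import *
tilt()"
```

```text
t 15.27 tcp [ 0.5747 -0.0377  0.0562] yaw 7.19 F [-1.4 -6.6 15.1] op 0.747 grip 85.1
[(np.int32(351), [368.8, 182.8])]
[(65, 265), (70, 228), (75, 181), (80, 138), (85, 96), (90, 65), (95, 106)]
```

Numerically the silhouette fits 90°, at the board's middle, with no chunk visible outside. Release so the cup settles flat, then regrip.

Emit:
{"op": "play_rows", "data": {
  "increments": "-0.002 0 -0.002 0 -1;-0.003 0 -0.002 0 0.58;-0.003 0 -0.002 0 0.7;-0.003 0 -0.002 0 1;-0.003 0 -0.002 0 1"
}}

```text
t: 15.73
tool_pos: [0.5723, -0.0372, 0.0545]
ee_rot: [0.661, 0.75, -0.0, -0.001]
contact_force: [-0.0, 0.2, -0.7]
opening: 1.003
grip_force: 0.0
```

```bash
python3 -c "
from h import *
tilt()"
```

```text
t 15.73 tcp [ 0.5723 -0.0372  0.0545] yaw 7.24 F [-0.   0.2 -0.7] op 1.003 grip 0.0
[(np.int32(348), [368.7, 182.9])]
[(65, 279), (70, 241), (75, 198), (80, 157), (85, 117), (90, 99), (95, 133)]
```

Emit:
{"op": "play_rows", "data": {
  "increments": "0 0 0 0 1;0 0 0 0 0.4;0 0 0 0 -1;0 0 0 0 -1;0 0 0 0 -1"
}}

```text
t: 16.2
tool_pos: [0.5737, -0.038, 0.056]
ee_rot: [0.661, 0.75, 0.0, 0.001]
contact_force: [-1.1, -0.3, 3.0]
opening: 0.749
grip_force: 62.5
```

Emit:
{"op": "play_rows", "data": {
  "increments": "0 0 -0.005 0 -1;0.004 0 -0.005 0 -1;-0.004 0 -0.005 0 -1;0.004 0 -0.005 0 -1;0 0 0 0 -1"
}}

```text
t: 16.62
tool_pos: [0.5734, -0.036, 0.0558]
ee_rot: [0.661, 0.751, 0.001, -0.0]
contact_force: [-2.3, 12.4, 44.0]
opening: 0.746
grip_force: 68.1
```

Emit:
{"op": "play_rows", "data": {
  "increments": "0 0 -0.006 0 -1;0 0.004 -0.006 0 -1;0 -0.004 -0.006 0 -1;0 0 -0.006 0 -1;0 0 -0.006 0 -1"
}}

```text
t: 17.03
tool_pos: [0.5731, -0.0381, 0.0599]
ee_rot: [0.661, 0.75, -0.0, -0.0]
contact_force: [0.6, 0.3, -1.6]
opening: 0.747
grip_force: 62.5
```

```bash
python3 -c "
from h import *
tilt()"
```

```text
t 17.03 tcp [ 0.5731 -0.0381  0.0599] yaw 7.2 F [ 0.6  0.3 -1.6] op 0.747 grip 62.5
[(np.int32(352), [368.7, 182.8])]
[(65, 258), (70, 221), (75, 182), (80, 140), (85, 96), (90, 58), (95, 91)]
```

Emit:
{"op": "play_rows", "data": {
  "increments": "0 0 -0.015 0 -1;0 0 -0.035 0 -1;0 0 -0.06 0 -1;0 0 -0.09 0 -1;0 0 -0.12 0 -1"
}}

```text
t: 17.5
tool_pos: [0.573, -0.0377, 0.1578]
ee_rot: [0.661, 0.75, -0.0, -0.0]
contact_force: [0.3, -0.5, -0.4]
opening: 0.75
grip_force: 62.5
```

Emit:
{"op": "play_rows", "data": {
  "increments": "0 0 -0.03 0 -1;0 0 -0.07 0 -1;0 0 -0.1 0 -1;0 0 -0.1 0 -1;0 0 -0.1 0 -1"
}}

```text
t: 17.92
tool_pos: [0.5742, -0.0376, 0.2387]
ee_rot: [0.661, 0.75, 0.001, 0.002]
contact_force: [0.1, 0.5, -1.8]
opening: 0.75
grip_force: 62.6
```

```bash
python3 -c "
from h import *
plan([(.539,.337,.25),(.539,.337,.060)]); c=orange(); snap('side','s7.png',(200,150,360,300),5)"
```

```text
t 17.92 tcp [ 0.5742 -0.0376  0.2387] yaw 7.23 F [ 0.1  0.5 -1.8] op 0.75 grip 62.6
[ 0.4701  0.0154 -0.0148]
[0.4704 0.0144 0.2227]
[(np.int32(350), [368.7, 182.8]), (np.int32(104), [284.6, 247.5])]
```

View pics/s7.png

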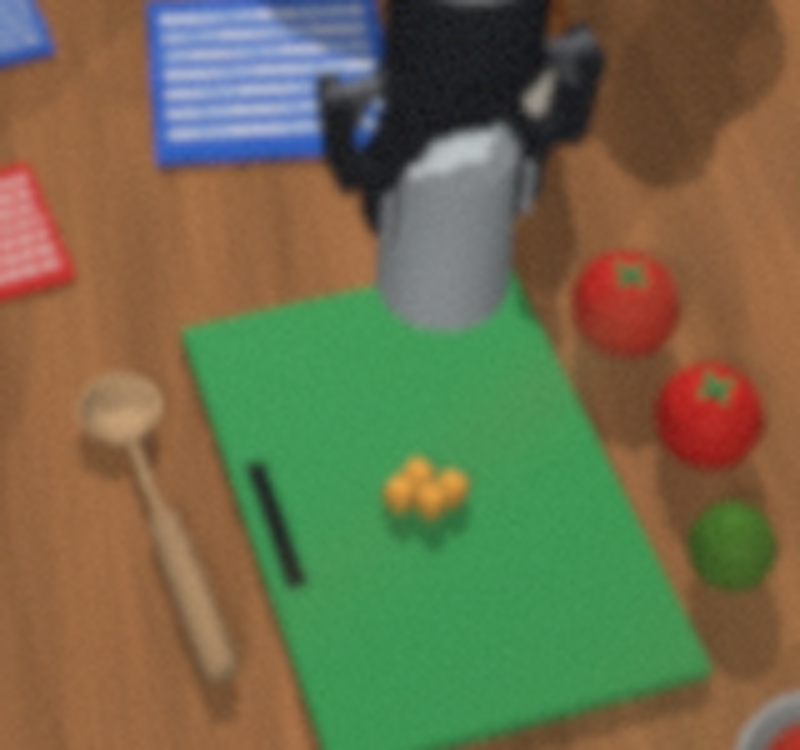

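The picture shows the four chunks in one tight heap at the board's middle (crop ~(427,488)), and the cup empty in the hand. Carrying it to the mat.

Emit:
{"op": "play_rows", "data": {
  "increments": "0.03 0 0 0 -1;0.08 0 0 0 -1;0.13 0.005 0 0 -1;0.18 0.007 0 0 -1;0.23 0.007 0 0 -1"
}}

```text
t: 18.43
tool_pos: [0.5545, 0.1466, 0.2346]
ee_rot: [0.661, 0.75, -0.001, -0.001]
contact_force: [0.8, -0.6, -1.0]
opening: 0.751
grip_force: 62.6
```

Emit:
{"op": "play_rows", "data": {
  "increments": "0.05 0 0 0 -1;0.1 0.002 0 0 -1;0.15 0.004 0 0 -1;0.2 0.006 0 0 -1;0.24 0.008 0 0 -1"
}}

```text
t: 18.85
tool_pos: [0.5358, 0.3396, 0.2345]
ee_rot: [0.66, 0.751, -0.001, -0.001]
contact_force: [0.1, 0.8, -0.2]
opening: 0.747
grip_force: 62.6
```

```bash
python3 -c "
from h import *
plan([(.539,.337,.0495)],7.2)"
```

```text
t 18.85 tcp [0.5358 0.3396 0.2345] yaw 7.36 F [ 0.1  0.8 -0.2] op 0.747 grip 62.6
[-0.0038  0.0042  0.2312]
turn 0.0026
```

Emit:
{"op": "play_rows", "data": {
  "increments": "-0.003 0.003 0.04 0 -1;-0.003 0.003 0.09 0 -1;-0.003 0.003 0.14 0 -1;-0.003 0.003 0.18 0 -1;-0.003 0.003 0.21 0 -1"
}}

```text
t: 19.27
tool_pos: [0.5378, 0.3327, 0.0628]
ee_rot: [0.661, 0.75, -0.003, -0.001]
contact_force: [-0.1, 0.8, -1.2]
opening: 0.75
grip_force: 62.5
```

Emit:
{"op": "play_rows", "data": {
  "increments": "0 0 0.006 0 -1;0 0 0.012 0 -1;0 0 0.018 0 -1;0 0 0.021 0 -1;0 0 0.021 0 -1"
}}

```text
t: 19.68
tool_pos: [0.5411, 0.335, 0.0524]
ee_rot: [0.661, 0.75, 0.001, 0.0]
contact_force: [-0.7, -0.3, -0.8]
opening: 0.749
grip_force: 62.5
```

Emit:
{"op": "play_rows", "data": {
  "increments": "0 0 0.002 0 -1;0 0 0.003 0 -1;0 0 0.004 0 -1;0 0 0.004 0 -1;0 0 0.004 0 -1"
}}

```text
t: 20.1
tool_pos: [0.5413, 0.3349, 0.05]
ee_rot: [0.661, 0.75, 0.001, 0.001]
contact_force: [-0.6, -0.9, 5.6]
opening: 0.75
grip_force: 63.7
```

Contact (5.6 N). Release and rise.

Emit:
{"op": "play_rows", "data": {
  "increments": "0 0 0 0 0.58;0 0 0 0 0.7;0 0 0 0 0.85;0 0 0 0 1;0 0 0 0 1"
}}

```text
t: 20.52
tool_pos: [0.5405, 0.3346, 0.0481]
ee_rot: [0.661, 0.75, -0.0, -0.0]
contact_force: [0.4, 0.0, 0.0]
opening: 1.0
grip_force: 0.0
```

Emit:
{"op": "play_rows", "data": {
  "increments": "0 0 0 0 1;0 0 -0.03 0 1;0 0 -0.07 0 1;0 0 -0.12 0 1;0 0 -0.17 0 1"
}}

```text
t: 20.93
tool_pos: [0.5398, 0.3342, 0.1849]
ee_rot: [0.661, 0.75, -0.001, -0.0]
contact_force: [1.5, 0.6, 0.5]
opening: 0.999
grip_force: 0.0
```

Emit:
{"op": "play_rows", "data": {
  "increments": "0 0 -0.05 0 1;0 0 -0.1 0 1;0 0 -0.1 0 1;0 0 -0.1 0 1;0 0 -0.1 0 1"
}}

```text
t: 21.35
tool_pos: [0.5404, 0.3344, 0.2637]
ee_rot: [0.661, 0.75, -0.0, 0.0]
contact_force: [-0.9, -1.2, -0.4]
opening: 1.002
grip_force: 0.0
```

```bash
python3 -c "
from h import *
plan([]); c=orange()
im=c['color']; h=cv2.cvtColor(im,cv2.COLOR_RGB2HSV)
p=np.array([.541,.335,0])
P=np.array([proj(c,p+[r*np.cos(q),r*np.sin(q),z]) for z,r in((.006,.035),(.106,.032)) for q in np.linspace(0,6.283,60)])
M=np.zeros((384,512),np.uint8); cv2.fillConvexPoly(M,cv2.convexHull(P.astype(np.float32)).astype(np.int32),1)
g=(h[...,1]<60); print('cup fill',(g&(M>0)).sum()/M.sum(), P.min(0),P.max(0))
for v in range(int(P[:,1].min())-6,int(P[:,1].max())+6,3): print(v,''.join('.' if h[v,u,1]<60 else ('b' if 95<h[v,u,0]<130 else '#') for u in range(220,300)))
"
```

```text
t 21.35 tcp [0.5404 0.3344 0.2637] yaw 7.21 F [-0.9 -1.2 -0.4] op 1.002 grip 0.0
[(np.int32(345), [368.7, 182.8]), (np.int32(108), [284.5, 247.4])]
cup fill 0.9493865030674846 [245.11314896 136.477998  ] [264.64038745 170.89459697]
130 ############################################################################....
133 ###############################################################################.
136 ###############################.......##########################################
139 ##########################.................#####################################
142 #########################....................###################################
145 #########################....................###################################
148 ########################.....................bbbbbbbbb##########################
151 #########bbbbbbbbbbbbbbbbb..................bbbbbbbbbbb#########################
154 #########bbbbbbbbbbbbbbbb...................bbbbbbbbbbbb########################
157 ##########bbbbbbbbbbbbbbb...................bbbbbbbbbbbb########################
160 #########.bbbbbbbbbb........................bbbbbbbbbbbbb.################.#####
163 #########.bbbbbbbbbbbbbbb...................bbbbbb...bbbbb################......
166 ##########bbbbbbbbbbbbbbbb..................bbb......bbbbb.##############.......
169 ##########bbbbbbbbbbbbbbbbbbb............bbbbbbbbbbbbbbbbbb###############......
172 ###########bbbb.b..bbbbbbbbbbbb.....bbbbbbbbbbbbbbbbbbbbbbb.################....
175 ##########.bbbbbbbbbbbbbbbb..bbbb...bbbbbbb...bbbbbbbbbbbbbb####################
```

The cup stands upright, mouth-down in the middle of the mat, and the chunk heap is unchanged. Handing in.

```bash
python3 -c "
from h import *
print(job_done())"
```

```text
the job is handed in; nothing more can be done
None
```

The job is handed in at about 21 s: the four chunks lie in one close heap at the middle of the green board, and the empty cup stands mouth-down in the middle of the large blue mat, with nothing else seen to move.

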